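# Load the shaker crate and start it

### The arm

A 6-joint arm with a two-finger parallel gripper is mounted at the origin on the work surface. World frame = base frame: x ahead of the robot, y to its left, z up, the work surface at z = 0. Lengths are in m, angles in rad, forces in N, time in s.
With the tool pointing down it reaches from about 0.275 to 0.825 m from the base axis. Payload 4.9 kg.
Tool frame: the origin (TCP) lies midway between the tips of the shut fingers; the grasp point (between the pads) lies 19 mm behind it (bot.grip_depth is the distance from the TCP to the grasp point, in m); y points along the fingers, x is the direction in which the jaws open and shut, and the axes are right-handed (so a half turn about y gives the same grasp; the last joint's range is limited). The gripper opens to 85 mm and grips with 20 to 120 N. Pads are 22 mm wide; open, the fingers measure 114 mm over their backs; the gripper's body (76 mm by 85 mm) begins 54 mm behind the grasp point. The pads swing forward as they close: fully open they stand 13 mm farther back than shut.
Start: joints at [-1.285, 0.326, -0.193, 1.052, 0, 1.437], TCP at [0.224, -0.502, 0.231] pointing down, gripper open.
Joint ranges: [-2.65, 2.65], [-0.97, 1.79], [-1.3, 1.35], [-1.93, 2.1], [-1.47, 1.37], [-3.14, 3.14]. Speed limits (rad/s): [2.57, 2.57, 3.14, 3.14, 3.14, 3.14].

### API

Orientations are given as a unit quaternion [w, x, y, z].
In Python, from cell import bot gives the robot as it stands. Calls block until the motion is done:
- bot.move_pose(position, orientation): joint-space move of the TCP to a pose.
- bot.move_linear(position, speed=0.15, rotation=None, until_force=None): straight line of the TCP; rotation=None keeps the orientation; speed is the mean speed in m/s. With until_force (N) it stops when the force on the tool has changed by that much, and returns True; else False.
- bot.goto_joints(angles): joint-space move.
- bot.set_gripper(opening, grasp_force=None): opening from 0.0 (shut) to 1.0 (fully open); grasp_force is the grip in N (None keeps the last); returns when the fingers have stopped.
- bot.wait(seconds).
- bot.solve_ik(position, orientation): joint angles nearest the present ones, or None.
- bot.camera(name): name is "scene" or "side" or "wrist"; returns the picture (384x512x3 uint8, red, green, blue); there is no depth.
- bot.calibration(name): a dict with "mtx" (3x3 intrinsics, pixels), "extrinsics" (4x4, takes a point from world to camera coordinates); the wrist camera has in their place "hand_eye" (4x4, takes a point from camera to tool coordinates, whose origin is the TCP and whose axes are the tool frame's). Camera axes: x right, y down, z forward; pixel columns grow to the right and rows downward; lengths in m; the calibration is good to about 2 mm. A picture is of the moment at which its call begins: read the wrist's pose just before it. calibration takes no time and is no camera call.
A pose or a line that the arm cannot do raises bot.PlanningError and nothing moves.
- bot.close_job(): hands the job in, once; it reports no verdict.
Trained networks look in the newest picture that a camera, given by its name, has taken for a name from the list of things; names that differ only in an ending like _2 or _b are one class to them, and where a whole thing is asked for, a point or a joint stands for the part that bears it (a point fixed in the world has none). Each returns a list of dicts, best first, with "confidence" (0 to 1); they miss things now and then, are a little off and sometimes report something else, mostly with a low value. They report only what shows in the picture. A call takes as long as a camera call.
- bot.search_frame(camera, thing): "bbox" ([left, top, width, height] in pixels, round what is visible of it).
Readings, each from a call of its own:
- bot.read_clock(): time.
- bot.read_joint_positions(): joint angles.
- bot.read_joint_vel(): joint speeds.
- bot.read_joint_efforts(): joint torques, N m.
- bot.read_position(): TCP position.
- bot.read_tool_rot(): TCP orientation.
- bot.read_ft_force(): force on the tool from outside, world axes, zero at the start.
- bot.read_moment(): the same for the moment, N m.
- bot.read_gripper_width(): opening from 0.0 (shut) to 1.0 (fully open).
Only numpy, scipy, OpenCV 4.12 (cv2) and the standard library are available. Lean on these libraries where they do the work, as an engineer would, in place of code of your own. Each camera call takes 0.05 s, during which the arm holds its last target. There are 200 camera calls.

### The job

Take the two tall bottles out of the slanted rack and stand them upright in free cells of the shaker's divided crate, one to a cell, setting each down on the cell floor rather than dropping it. Then push the shaker's start plunger fully down and let it come back up. Leave the short jars where they are and do not disturb anything else on the bench.

Things in the scene. Friction and masses are not known exactly. Their poses are not given: they have to be found in the camera images.
- bottle_a: Tall amber bottle, paper label, 44 mm across (straight up to 96 mm above its underside), white cap 33 mm across from 100 to 116 mm (the top), 0.15 to 0.31 kg. Origin at the centre of its underside, z along its axis to the cap. Starts in a pocket of the slanted rack, leaning 30 degrees, cap towards the robot; what is above 50 mm sticks out. To be loaded into the crate.
- bottle_b: The other tall amber bottle, paper label, 44 mm across (straight up to 96 mm above its underside), white cap 33 mm across from 100 to 116 mm (the top), 0.15 to 0.31 kg. Origin at the centre of its underside, z along its axis to the cap. Starts in a pocket of the slanted rack, leaning 30 degrees, cap towards the robot; what is above 50 mm sticks out. To be loaded into the crate.
- jar_rack: Short amber jar with a wide white cap, 44 mm across, 54 mm tall, origin at the centre of its underside, z along its axis; it leans in the third pocket of the slanted rack and stays there.
- jar_1: Short amber jar with a wide white cap, 44 mm across, 54 mm tall, origin at the centre of its underside, z along its axis; it already stands in one of the crate's six cells and stays there, so that cell is taken.
- jar_2: Short amber jar with a wide white cap, 44 mm across, 54 mm tall, origin at the centre of its underside, z along its axis; it already stands in one of the crate's six cells and stays there, so that cell is taken.
- jar_3: Short amber jar with a wide white cap, 44 mm across, 54 mm tall, origin at the centre of its underside, z along its axis; it already stands in one of the crate's six cells and stays there, so that cell is taken.
- rack: Fixed white rack, base plate 130 x 270 mm, with a row of three square pockets 85 mm apart along its y axis, each 52 mm wide inside and 46 mm deep, leaning 30 degrees from vertical so that their mouths look up and to the rack's -x side (the robot). Origin at the centre of its underside; the pockets rise to 82 mm above the bench.
- shaker: Fixed white laboratory shaker, a low box 190 mm (x) by 340 mm (y), deck 60 mm above the bench. It carries the crate and, beside the crate on its -y side, the start plunger. Origin on the bench under the crate's centre; x and y along the crate's sides.
- crate_in (a point): Centre of the inner floor of the grey crate fixed on the shaker, 65 mm above the bench; axes as the shaker's. 2 x 3 square cells, 65 mm wide inside, 5 mm walls: cell centres at x = -35, +35 and y = -70, 0, +70 mm. Outer walls rise 45 mm above the inner floor, dividers 38 mm. Three cells hold a short jar; the three free ones have only a thin dark rubber pad on the floor.
- plunger_top (a point): Centre of the top of the start plunger, a round steel mushroom head 36 mm across on a sprung stem, 98 mm above the bench when up. It is pushed straight down.
- plunger (a joint): Stroke of the plunger in m: 0 when up, 0.014 when fully down. The spring takes about 2 N to start and 9 N at the bottom and lifts it again on release.
- beaker: Bystander: glass beaker, 68 mm across, 85 mm tall, origin under its centre.
- dishes: Bystander: pile of three flat dishes, 90 mm across, 43 mm tall, origin under its centre.
- pen: Bystander: marker pen lying flat, 136 mm long, 14 mm thick, origin on the bench under its middle.
- tube_rack: Bystander: orange tube rack, 70 x 120 x 59 mm, origin under its centre.

How it is judged:
On the way, in this order (a step that is already met when the one before it is completed fails the run):
1. both tall bottles stand released, upright on the floor of crate cells (z of bottle_a in the frame of crate_in between -0.004 and 0.006 m and x of bottle_a in the frame of crate_in between -0.07 and 0.07 m and y of bottle_a in the frame of crate_in between -0.105 and 0.105 m and angle between each of bottle_a, bottle_b's own z axis and vertical below 0.12 rad and linear speed of each of bottle_a, bottle_b below 0.03 m/s and contact force between the fingers and bottle_a below 0.05 N and z of bottle_b in the frame of crate_in between -0.004 and 0.006 m and x of bottle_b in the frame of crate_in between -0.07 and 0.07 m and y of bottle_b in the frame of crate_in between -0.105 and 0.105 m and contact force between the fingers and bottle_b below 0.05 N), for 0.2 s.
2. the start plunger is pushed fully down (at least 12.5 of its 14 mm) (value of joint plunger above 0.0125 m), for 0.05 s.
At the end, for the whole second after the job is handed in: Both tall bottles stand in crate cells (underside within 6 mm of the cell floor, tilted less than 0.12 rad), one to a cell, released and at rest; the plunger is back up (within 3 mm); the short jars and the bystanders are within 30 mm of where they started (all of step 1 and value of joint plunger below 0.003 m and distance of each of jar_rack, jar_1, jar_2, jar_3, beaker, dishes, pen, tube_rack from where it was at the start of the episode below 0.03 m); the robot touches nothing.
It fails at once if a tall bottle is dropped or thrown into the crate (faster than 0.6 m/s in the last 60 mm above the cell floor) ((z of bottle_a in the frame of crate_in between -0.01 and 0.06 m and x of bottle_a in the frame of crate_in between -0.07 and 0.07 m and y of bottle_a in the frame of crate_in between -0.105 and 0.105 m and linear speed of bottle_a above 0.6 m/s) or (z of bottle_b in the frame of crate_in between -0.01 and 0.06 m and x of bottle_b in the frame of crate_in between -0.07 and 0.07 m and y of bottle_b in the frame of crate_in between -0.105 and 0.105 m and linear speed of bottle_b above 0.6 m/s)).
It fails at once if a short jar or a bystander is moved more than 30 mm (distance of any of jar_rack, jar_1, jar_2, jar_3, beaker, dishes, pen, tube_rack from where it was at the start of the episode above 0.03 m).
It also fails if it takes over 67 s, if anything falls off the work surface, if the arm or the gripper's body presses on something with over 40 N, if the wrist force passes 120 N, or if a joint passes its speed limit or range.

## Working session

There is one attempt and no reset: what is moved stays moved. The work goes in short steps, each a Python script; the robot and the scene stay as the last script left them, time stands still between calls to the robot, and variables do not carry over. Pictures are saved under pics/ and viewed, and the job is handed in when it is done.

```bash
mkdir -p pics; ls
python3 - <<'E'
from cell import bot
import cv2, numpy as np
np.set_printoptions(precision=4,suppress=True)
for c in ["scene","side","wrist"]:
    im=bot.camera(c); cv2.imwrite(f"pics/{c}0.png",im[:,:,::-1])
    k=bot.calibration(c); print(c,{a:np.array(b).round(4).tolist() for a,b in k.items()})
    if c!="wrist":
        for t in ["bottle_a","jar_1","rack","shaker","plunger_top","crate_in","beaker","dishes","pen","tube_rack"]:
            try: print(t,[(np.round(d["bbox"]).tolist(),round(d["confidence"],2)) for d in bot.search_frame(c,t)])
            except Exception as e: print(t,e)
print(bot.read_clock(),bot.read_tool_rot())
E
```

```text
pics
scene {'mtx': [[481.613, 0.0, 256.209], [0.0, 481.613, 194.9311], [0.0, 0.0, 1.0]], 'extrinsics': [[0.4513, 0.8924, -0.0006, -0.2304], [0.6692, -0.3389, -0.6613, -0.3497], [-0.5903, 0.298, -0.7502, 1.6242], [0.0, 0.0, 0.0, 1.0]]}
bottle_a [([316.0, 127.0, 22.0, 30.0], 0.94), ([314.0, 111.0, 27.0, 24.0], 0.61)]
jar_1 [([181.0, 197.0, 19.0, 19.0], 0.88), ([142.0, 193.0, 17.0, 18.0], 0.81), ([163.0, 178.0, 24.0, 25.0], 0.75), ([109.0, 230.0, 22.0, 14.0], 0.59), ([251.0, 239.0, 58.0, 47.0], 0.16)]
rack [([319.0, 118.0, 47.0, 83.0], 0.77)]
shaker [([178.0, 201.0, 20.0, 17.0], 0.34), ([365.0, 188.0, 29.0, 40.0], 0.23)]
plunger_top [([109.0, 228.0, 18.0, 17.0], 0.66)]
crate_in [([132.0, 162.0, 106.0, 86.0], 0.82)]
beaker [([364.0, 189.0, 28.0, 36.0], 0.75)]
dishes [([296.0, 212.0, 34.0, 41.0], 0.75)]
pen [([254.0, 150.0, 10.0, 34.0], 0.63)]
tube_rack [([255.0, 238.0, 54.0, 50.0], 0.6)]
side {'mtx': [[398.9805, 0.0, 252.9766], [0.0, 398.9805, 189.1518], [0.0, 0.0, 1.0]], 'extrinsics': [[-0.8874, -0.4607, 0.0182, 0.5309], [-0.2851, 0.5172, -0.807, 0.2662], [0.3624, -0.7213, -0.5902, 0.77
[... 292 characters left out ...]
 92.0, 93.0], 0.57), ([227.0, 255.0, 32.0, 44.0], 0.37)]
plunger_top [([321.0, 129.0, 13.0, 12.0], 0.61)]
crate_in [([279.0, 134.0, 68.0, 66.0], 0.63)]
beaker [([128.0, 230.0, 35.0, 50.0], 0.9), ([325.0, 140.0, 16.0, 16.0], 0.74), ([320.0, 155.0, 18.0, 16.0], 0.39)]
dishes [([184.0, 202.0, 36.0, 38.0], 0.84), ([267.0, 132.0, 94.0, 91.0], 0.46)]
pen [([280.0, 246.0, 54.0, 32.0], 0.88)]
tube_rack [([189.0, 170.0, 45.0, 37.0], 0.76)]
wrist {'mtx': [[298.8312, 0.0, 258.2385], [0.0, 298.8312, 187.038], [0.0, 0.0, 1.0]], 'hand_eye': [[1.0, 0.0004, -0.0001, -0.0002], [0.0002, -0.2699, 0.9629, -0.1424], [0.0004, -0.9629, -0.2699, 0.0686], [0.0, 0.0, 0.0, 1.0]]}
1.15 [ 0.5932 -0.5932  0.3849 -0.3849]
```

View images.

View pics/scene0.png

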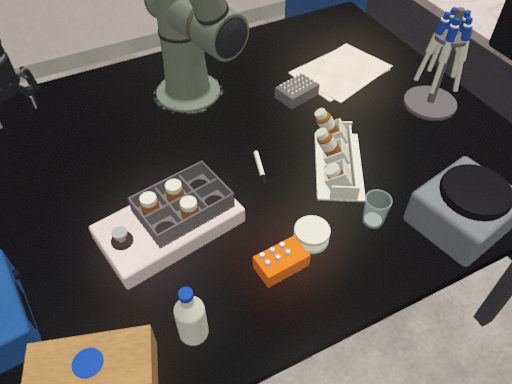

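View pics/side0.png

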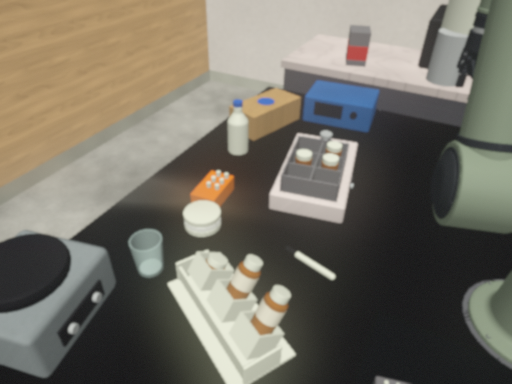

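View pics/wrist0.png

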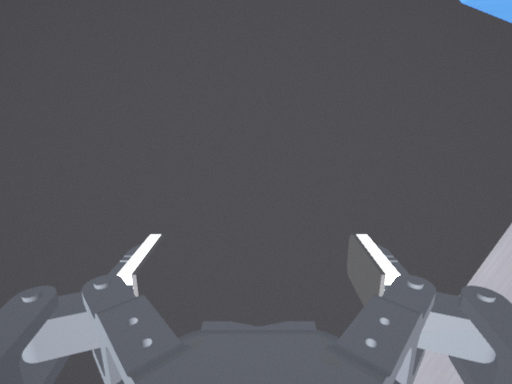

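```bash
cat > h.py <<'E'
from cell import bot
import cv2, numpy as np
from scipy.spatial.transform import Rotation as R
np.set_printoptions(precision=4,suppress=True)
def cam(name,T=None):
    k=bot.calibration(name); K=np.array(k["mtx"])
    if name=="wrist": E=np.linalg.inv(T@np.array(k["hand_eye"]))
    else: E=np.array(k["extrinsics"])
    return K,E
def proj(C,P):
    K,E=C; p=(E[:3,:3]@np.atleast_2d(P).T+E[:3,3:]); p=K@p; return (p[:2]/p[2]).T
def onplane(C,uv,z):
    K,E=C; d=E[:3,:3].T@np.linalg.inv(K)@[uv[0],uv[1],1]; o=-E[:3,:3].T@E[:3,3]
    return o+d*(z-o[2])/d[2]
def q2R(q): return R.from_quat([q[1],q[2],q[3],q[0]]).as_matrix()
def R2q(M): x,y,z,w=R.from_matrix(M).as_quat(); return [w,x,y,z]
def toolT():
    T=np.eye(4); T[:3,:3]=q2R(bot.read_tool_rot()); T[:3,3]=bot.read_position(); return T
def rot(xdir,ydir):
    y=np.array(ydir,float);y/=np.linalg.norm(y); x=np.array(xdir,float); x-=y*(x@y); x/=np.linalg.norm(x)
    return np.column_stack([x,y,np.cross(x,y)])
def snap(name,f):
    T=toolT() if name=="wrist" else None
    im=bot.camera(name)[:,:,::-1].copy(); cv2.imwrite(f"pics/{f}.png",im)
    C=cam(name,T); np.savez(f"pics/{f}.npz",K=C[0],E=C[1]); return im,C
def load(f):
    d=np.load(f"pics/{f}.npz"); return d["K"],d["E"]
E
python3 - <<'E'
from h import *
S=cam("scene"); D=cam("side")
for n,uv,z in [("plunger",(120,233),.09),("jar",(190.5,204),.115),("jar",(149,200),.115),("jar",(174,187),.115),("cornerL",(131,203),.11),("top",(196,166),.11),("right",(233,193),.11),("beaker",(375,222),0),("dishes",(312,245),0),("pen",(259,163),0),("tube",(282,265),.03),("deckL",(91,230),.06),("deckB",(132,269),.06),("deckR",(245,212),.06)]:
    print(n,onplane(S,uv,z))
for n,uv,z in [("plunger",(327,134),.09),("pen",(312,265),0)]: print("side",n,onplane(D,uv,z))
for a,b in [((321,115),(281,293)),((324,135),(253,263))]:
    P=cv2.triangulatePoints(S[0]@S[1][:3],D[0]@D[1][:3],np.array(a,float),np.array(b,float)); print("cap",(P[:3]/P[3]).T)
for f,(x,y,w,h) in [("scene",(80,150,180,135)),("scene",(290,90,90,120)),("side",(160,235,150,149))]:
    im=cv2.imread(f"pics/{f}0.png")[y:y+h,x:x+w]; cv2.imwrite(f"pics/{f}_z{x}.png",cv2.resize(im,None,fx=4,fy=4,interpolation=cv2.INTER_CUBIC))
E
```

```text
plunger [ 0.5532 -0.3759  0.09  ]
jar [ 0.5657 -0.2027  0.115 ]
jar [ 0.5092 -0.2866  0.115 ]
jar [ 0.4965 -0.2185  0.115 ]
cornerL [ 0.4943 -0.3274  0.11  ]
top [ 0.4487 -0.1416  0.11  ]
right [ 0.5755 -0.0962  0.11  ]
beaker [0.7436 0.2286 0.    ]
dishes [0.7322 0.0443 0.    ]
pen [0.4136 0.0581 0.    ]
tube [ 0.7668 -0.0617  0.03  ]
deckL [ 0.488 -0.435  0.06 ]
deckB [ 0.6396 -0.3798  0.06  ]
deckR [ 0.6053 -0.0791  0.06  ]
side plunger [ 0.5521 -0.3911  0.09  ]
side pen [0.425  0.0474 0.    ]
cap [[0.4237 0.246  0.1171]]
cap [[0.4985 0.2081 0.1168]]
```

View pics/scene_z80.png

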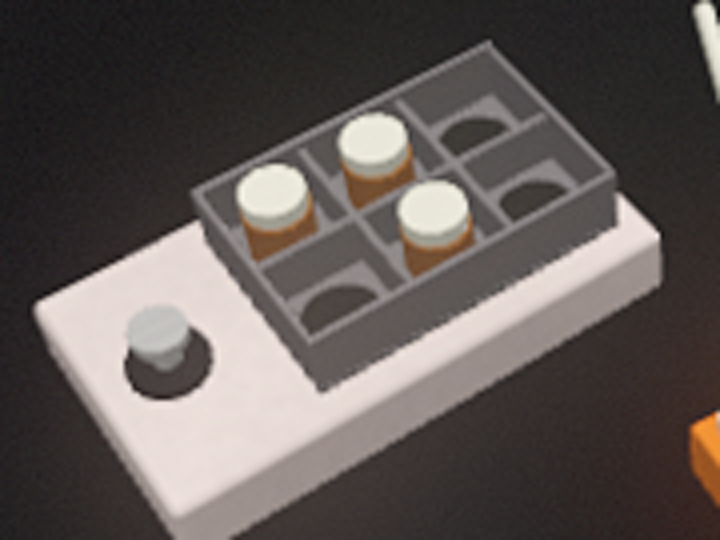

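View pics/side_z160.png

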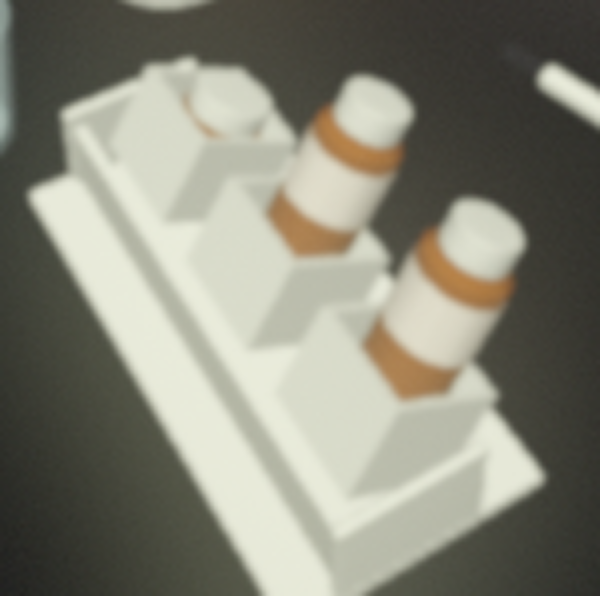

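View pics/scene_z290.png

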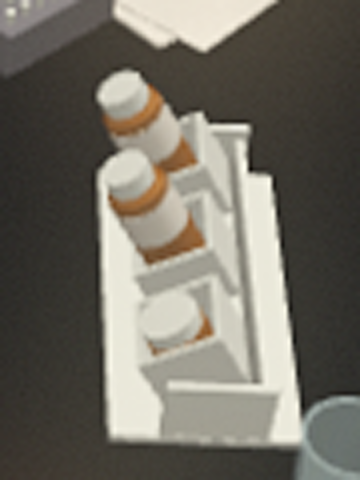

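```bash
cat > t.py <<'E'
from h import *
def find(pos,yd,yaws,sols=False):
    out=[]
    for w in yaws:
        M=rot(w,yd); q=R2q(M); s=bot.solve_ik(list(pos),q); out.append((w,q,s))
    return out
E
python3 - <<'E'
from t import *
c=lambda d:(np.cos(np.radians(d)),np.sin(np.radians(d)),0)
print("toolR",toolT()[:3,:3])
for d in range(0,360,30):
    s=find((.535,-.225,.33),(0,0,-1),[c(d)])[0][2]; print("down",d,None if s is None else np.array(s))
yaw=np.radians(63)
a=np.array([-.5*np.cos(yaw),-.5*np.sin(yaw),.866]); row=np.array([-np.sin(yaw),np.cos(yaw),0]); lean=np.cross(a,row)
for nm,cap in [("A",np.array([.424,.246,.119])),("B",np.array([.4985,.208,.119]))]:
  for h in (.0,.12):
    for xn,x in [("row",row),("-row",-row),("lean",lean),("-lean",-lean)]:
        p=cap+a*(-.055+h); s=find(p,-a,[x])[0][2]; print(nm,h,xn,None if s is None else np.array(s))
E
```

```text
toolR [[ 0.4075 -0.      0.9132]
 [-0.9132  0.      0.4075]
 [-0.     -1.     -0.    ]]
down 0 [-0.5253  0.3433  0.0825  1.31    0.      1.0455]
down 30 [-0.5253  0.3433  0.0825  1.31    0.      0.5219]
down 60 [-0.5253  0.3433  0.0825  1.31    0.     -0.0017]
down 90 [-0.5253  0.3433  0.0825  1.31    0.     -0.5253]
down 120 [-0.5253  0.3433  0.0825  1.31    0.     -1.0489]
down 150 [-0.5253  0.3433  0.0825  1.31    0.     -1.5725]
down 180 [-0.5253  0.3433  0.0825  1.31    0.     -2.0961]
down 210 [-0.5253  0.3433  0.0825  1.31    0.     -2.6197]
down 240 [-0.5253  0.3433  0.0825  1.31    0.      3.1399]
down 270 [-0.5253  0.3433  0.0825  1.31    0.      2.6163]
down 300 [-0.5253  0.3433  0.0825  1.31    0.      2.0927]
down 330 [-0.5253  0.3433  0.0825  1.31    0.      1.5691]
A 0.0 row [ 0.1635  0.285  -0.9363  0.0197  0.4144 -0.8661]
A 0.0 -row [ 0.1635  0.285  -0.9363  0.0197  0.4144  2.2755]
A 0.0 lean [ 0.1635  0.285  -0.9363  0.0197  0.4144 -2.4369]
A 0.0 -lean [ 0.1635  0.285  -0.9363  0.0197  0.4144  0.7047]
A 0.12 row [ 0.024   0.0107 -0.8771  0.4153  0.4555 -1.0132]
A 0.12 -row [ 0.024   0.0107 -0.8771  0.4153  0.4555  2.1284]
A 0.12 lean [ 0.024   0.0107 -0.8771  0.4153  0.4555 -2.5839]
A 0.12 -lean [ 0.024   0.0107 -0.8771  0.4153  0.4555  0.5576]
B 0.0 row [ 0.0532  0.3711 -0.7757  0.1426  0.4476 -0.9819]
B 0.0 -row [ 0.0532  0.3711 -0.7757  0.1426  0.4476  2.1597]
B 0.0 lean [ 0.0532  0.3711 -0.7757  0.1426  0.4476 -2.5527]
B 0.0 -lean [ 0.0532  0.3711 -0.7757  0.1426  0.4476  0.5889]
B 0.12 row [-0.0722  0.1438 -0.7224  0.4839  0.4788 -1.1177]
B 0.12 -row [-0.0722  0.1438 -0.7224  0.4839  0.4788  2.0239]
B 0.12 lean [-0.0722  0.1438 -0.7224  0.4839  0.4788 -2.6885]
B 0.12 -lean [-0.0722  0.1438 -0.7224  0.4839  0.4788  0.4531]
```

Run:
```python
from t import *
c=lambda d:(np.cos(np.radians(d)),np.sin(np.radians(d)),0)
bot.move_pose([.535,-.245,.33],R2q(rot(c(285),(0,0,-1))))
snap("wrist","cr1")
bot.move_pose([.535,-.245,.33],R2q(rot(c(105),(0,0,-1))))
snap("wrist","cr2")
yaw=np.radians(63)
a=np.array([-.5*np.cos(yaw),-.5*np.sin(yaw),.866]); row=np.array([-np.sin(yaw),np.cos(yaw),0]); lean=np.cross(a,row)
p=np.array([.48,.218,.119])+a*.12
bot.move_pose(list(p),R2q(rot(-lean,-a))); snap("wrist","ra1")
print([(np.round(d["bbox"],1).tolist(),round(d["confidence"],2)) for d in bot.search_frame("wrist","bottle_a")])
bot.move_pose([.44,.18,.30],R2q(rot(row,(0,0,-1)))); snap("wrist","ra2")
print([(np.round(d["bbox"],1).tolist(),round(d["confidence"],2)) for d in bot.search_frame("wrist","bottle_a")])
print(bot.read_clock())
for f in ("cr","ra"): cv2.imwrite(f"pics/{f}.png",cv2.resize(np.vstack([cv2.imread(f"pics/{f}{i}.png") for i in (1,2)]),None,fx=.78,fy=.78))
```

```text
[([231.8, 159.7, 45.9, 61.4], 0.58), ([238.1, 76.5, 45.5, 51.0], 0.57)]
[([210.0, 194.5, 36.7, 43.1], 0.87), ([277.0, 196.9, 41.0, 41.7], 0.61), ([58.5, 241.1, 69.2, 52.4], 0.54)]
8.3583
```

View pics/cr1.png

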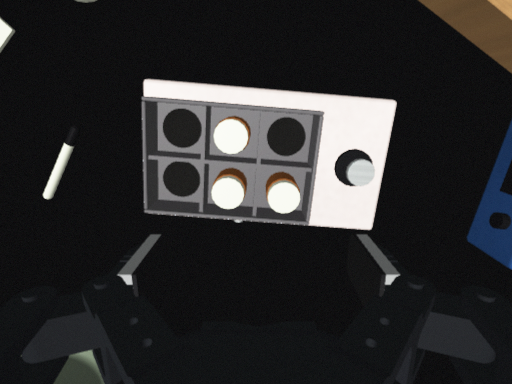

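View pics/cr2.png

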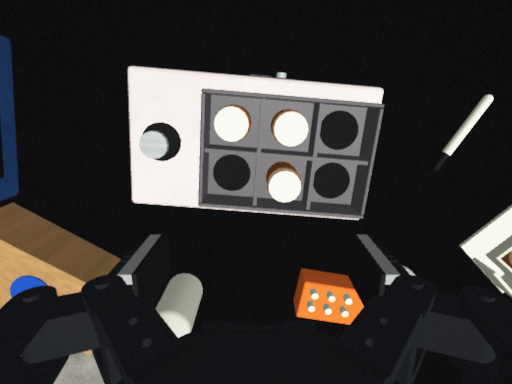

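View pics/ra1.png

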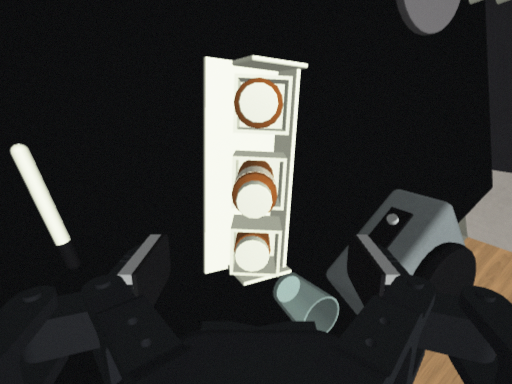

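View pics/ra2.png

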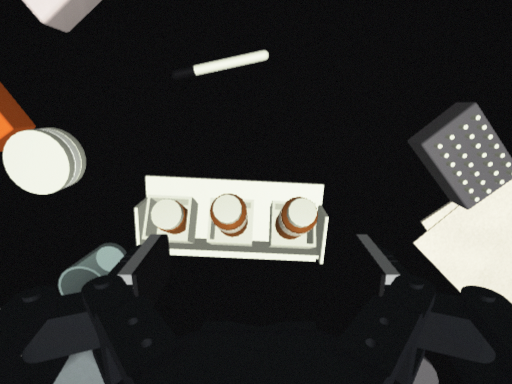

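Run:
```python
import cv2
for f,x,y,w,h,s in [("cr1",130,70,275,170,2.9),("cr2",120,60,275,170,2.9),("ra1",200,50,110,150,4),("ra2",130,170,200,100,4)]:
    im=cv2.imread(f"pics/{f}.png")[y:y+h,x:x+w]; cv2.imwrite(f"pics/{f}z.png",cv2.resize(im,None,fx=s,fy=s,interpolation=cv2.INTER_CUBIC))
```

```text
(no output)
```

View pics/cr1z.png

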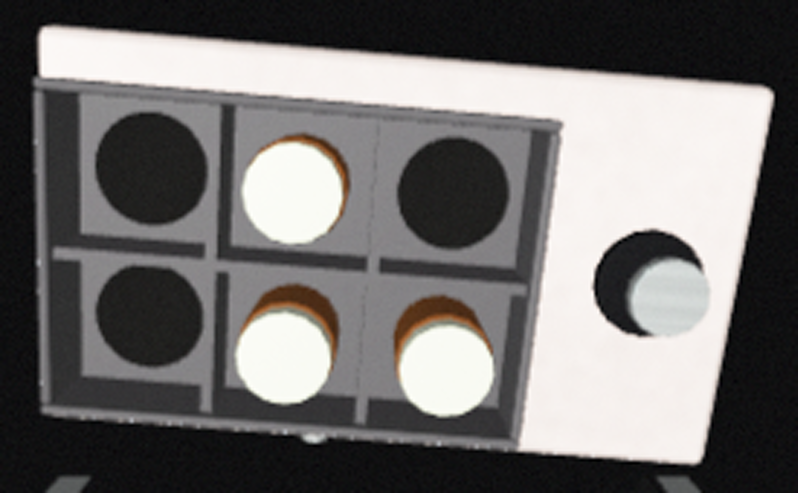

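View pics/cr2z.png

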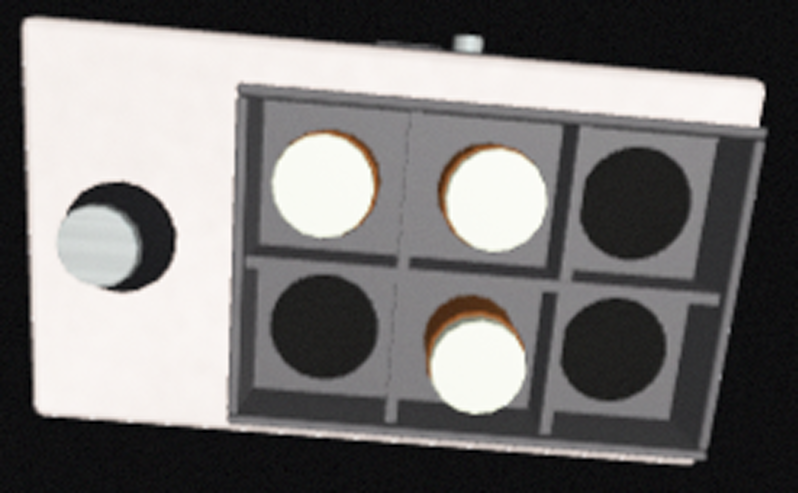

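View pics/ra1z.png

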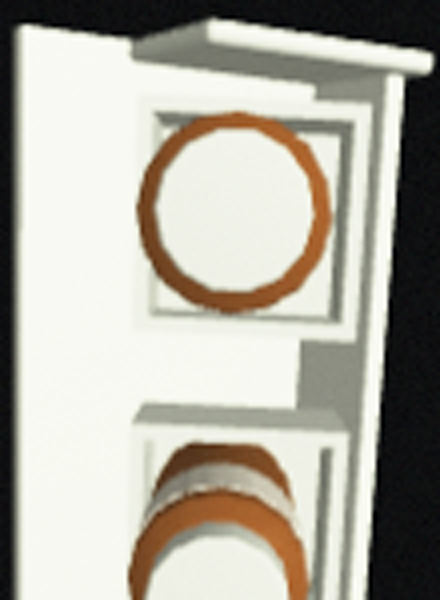

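View pics/ra2z.png

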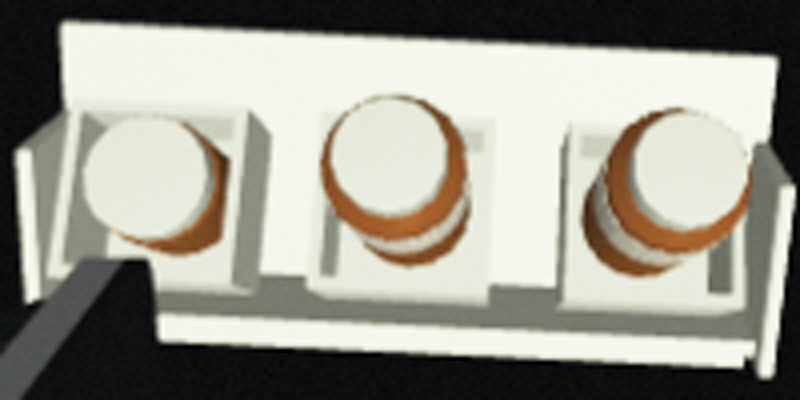

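Run:
```python
from h import *
from scipy.optimize import least_squares
o={"cr1":[(.035,.07,.066,151,167),(.035,-.07,.066,453,192),(-.035,.07,.066,149,316),(.0725,.1075,.11,36,80),(.0725,-.1075,.11,561,124),(-.0725,-.1075,.11,518,450),(-.0725,.1075,.11,42,412)],
"cr2":[(-.035,.07,.066,636,203),(.035,-.07,.066,325,326),(.035,.07,.066,614,349),(-.0725,-.1075,.11,240,88),(-.0725,.1075,.11,765,132),(.0725,.1075,.11,703,458),(.0725,-.1075,.11,231,420)]}
pl={"cr1":(669,297),"cr2":(98,245)}; off={"cr1":(130,70),"cr2":(120,60)}
px=lambda f,u:np.array(u)/2.9+off[f]
def W(v,P):
    c,s=np.cos(v[2]),np.sin(v[2]); P=np.atleast_2d(P); return np.c_[v[0]+c*P[:,0]-s*P[:,1],v[1]+s*P[:,0]+c*P[:,1],P[:,2]]
def res(v):
    r=[]
    for f in o:
        A=np.array(o[f]); r.append(proj(load(f),W(v,A[:,:3]))-px(f,A[:,3:])); r.append(proj(load(f),W(v,[v[3],v[4],.098]))-px(f,pl[f]))
    return np.vstack(r).ravel()
s=least_squares(res,[.535,-.21,.25,0,-.17]); v=s.x; print("shaker",v,"deg",np.degrees(v[2]),"rms px",np.sqrt(np.mean(s.fun**2))); print(s.fun.reshape(-1,2).round(1).tolist())
print("plunger",W(v,[v[3],v[4],.098])); 
ob={"ra1":[(258.5,102.3),(254.5,199),(252.5,253)],"ra2":[(303,212),(227.5,209),(167,214.5)]}
def axis(y): return np.array([-.5*np.cos(y),-.5*np.sin(y),.866])
def caps(w):
    row=np.array([-np.sin(w[2]),np.cos(w[2]),0]); c=np.array([w[0],w[1],w[3]])
    return np.array([c+.085*row+.116*axis(w[2]),c+.116*axis(w[2]),c-.085*row+.054*axis(w[2])])
r2=lambda w:np.vstack([proj(load(f),caps(w))-np.array(ob[f]) for f in ob]).ravel()
s2=least_squares(r2,[.525,.26,1.1,.02]); w=s2.x
print("rack",w,np.degrees(w[2]),s2.fun.reshape(-1,2).round(1).tolist()); print(caps(w))
for i in range(3):
    P=cv2.triangulatePoints(*[load(f)[0]@load(f)[1][:3] for f in ob],*[np.array(ob[f][i],float) for f in ob]); print((P[:3]/P[3]).T)
np.savez("pose.npz",v=v,w=w)
```

```text
shaker [ 0.5213 -0.2122  0.18    0.0001 -0.1669] deg 10.311302439043507 rms px 1.1980225325987306
[[-0.5, 0.4], [-0.5, 0.4], [-0.4, -0.3], [-2.3, -2.0], [0.7, -1.6], [-0.0, 0.2], [-1.5, 0.7], [-0.5, 0.3], [-0.8, 0.0], [-0.8, 0.1], [-0.8, 0.1], [-2.0, -2.8], [1.3, -2.1], [0.8, 1.2], [-2.3, 1.4], [-0.5, 0.4]]
plunger [[ 0.5513 -0.3763  0.098 ]]
rack [0.5211 0.2565 1.0535 0.0216] 60.36129587834411 [[-0.1, -0.7], [0.1, 0.1], [-0.0, 0.3], [-0.8, 0.1], [-0.0, -0.0], [0.2, 0.1]]
[[0.4185 0.2481 0.122 ]
 [0.4924 0.2061 0.122 ]
 [0.5816 0.191  0.0683]]
[[0.4177 0.246  0.1269]]
[[0.4925 0.2063 0.1215]]
[[0.5824 0.1913 0.0669]]
```

```bash
cat > job.py <<'E'
from h import *
d=np.load("pose.npz"); v,w=d["v"],d["w"]; D=.056
a=np.array([-.5*np.cos(w[2]),-.5*np.sin(w[2]),.866]); row=np.array([-np.sin(w[2]),np.cos(w[2]),0]); lean=np.cross(a,row)
def bottom(k): return np.array([w[0],w[1],w[3]])+k*.085*row
def shk(x,y,z): c,s=np.cos(v[2]),np.sin(v[2]); return np.array([v[0]+c*x-s*y,v[1]+s*x+c*y,z])
QG=R2q(rot(-lean,-a)); QP=R2q(rot([-np.sin(v[2]),np.cos(v[2]),0],[0,0,-1]))
def pick(k):
    b=bottom(k); g=b+D*a
    bot.move_pose(list(g+.10*a),QG); bot.set_gripper(.85)
    bot.move_linear(list(g),speed=.12)
    bot.set_gripper(0.0,grasp_force=40); print("width",bot.read_gripper_width())
    bot.move_linear(list(g+.08*a),speed=.12); print("width",bot.read_gripper_width(),"F",bot.read_ft_force())
    p=g+.08*a; p[2]=max(p[2]+.08,.27); bot.move_linear(list(p),speed=.2)
def over(x,y): bot.move_pose(list(shk(x,y,.065+D+.14)),QP); print("width",bot.read_gripper_width(),"clock",bot.read_clock())
def place(x,y):
    bot.move_linear(list(shk(x,y,.065+D+.014)),speed=.12); bot.wait(.2)
    h=bot.move_linear(list(shk(x,y,.065+D-.006)),speed=.02,until_force=3); print("hit",h,bot.read_position(),bot.read_ft_force())
def release(x,y):
    bot.set_gripper(.72); bot.wait(.2); p=np.array(bot.read_position()); bot.move_linear(list(p+[0,0,.14]),speed=.15); print("clock",bot.read_clock())
E
python3 - <<'E'
from job import *
pick(1); snap("scene","s1"); over(.035,.07); im,C=snap("wrist","w1"); a1,_=snap("scene","s2"); b1,_=snap("side","d2")
cv2.imwrite("pics/m1.png",np.hstack([cv2.imread("pics/s1.png")[60:260,180:400],a1[60:260,100:300],b1[60:260,220:420]]))
E
```

```text
width 0.5054363292339261
width 0.5094924243647326 F [-0.1312  0.8762 -2.1804]
width 0.5077979466891799 clock 14.4917
```

View pics/m1.png

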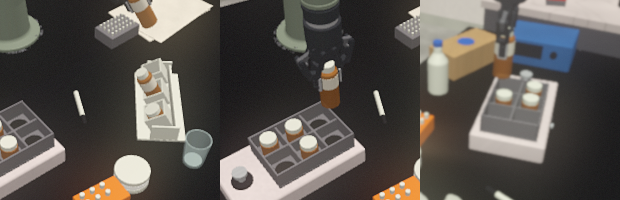

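View pics/w1.png

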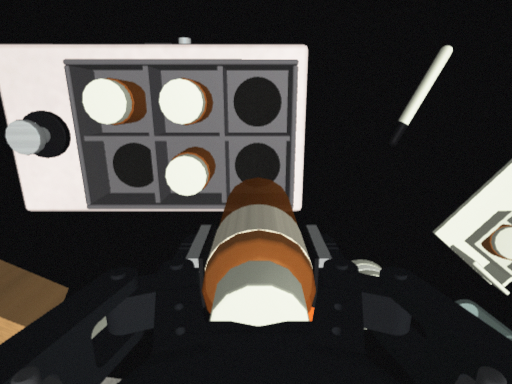

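The bottle is held upright at (257,250), lined up with the target pad at (257,165). Placing it now, then picking the second one.

Run:
```python
from job import *
place(.035,.07); release(.035,.07)
im,_=snap("wrist","w2"); b,_=snap("side","d3")
pick(0); over(-.035,.07); i2,_=snap("wrist","w3")
cv2.imwrite("pics/m2.png",np.vstack([np.hstack([im[:260,60:420],i2[:260,60:420]]),np.hstack([cv2.resize(b[110:240,220:400],(360,260)),cv2.resize(b[235:384,160:310],(360,260))])]))
```

```text
hit True [ 0.543 -0.137  0.117] [-0.2367 -0.8582  4.9668]
clock 18.475
width 0.5068880758242976
width 0.5069467153875422 F [-0.8596  0.102  -1.9197]
width 0.5078158875558114 clock 24.3833
```

View pics/m2.png

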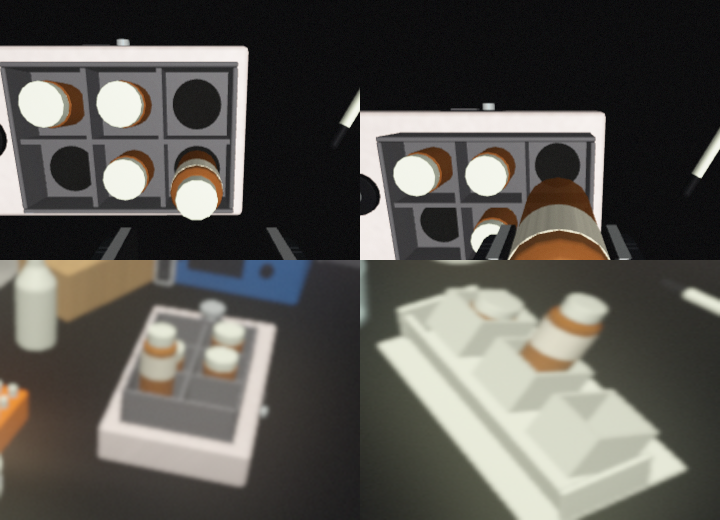

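Run:
```python
from job import *
place(-.035,.07); release(-.035,.07)
im,_=snap("wrist","w4"); b,_=snap("side","d4")
P=shk(v[3],v[4],0); up=P+[0,0,.16]
bot.set_gripper(0.0); bot.move_pose(list(up),QP); i2,_=snap("wrist","w5"); bot.wait(.2)
print(bot.read_position(),P,bot.read_clock())
cv2.imwrite("pics/m3.png",np.vstack([np.hstack([im[:260,60:420],i2[:260,60:420]]),np.hstack([cv2.resize(b[110:240,220:400],(360,260)),i2[124:384,60:420]])]))
```

```text
hit True [ 0.4742 -0.1495  0.1167] [-0.6945 -0.2531  4.0531]
clock 28.275
[ 0.5519 -0.3754  0.1612] [ 0.5513 -0.3763  0.    ] 30.25
```

View pics/m3.png

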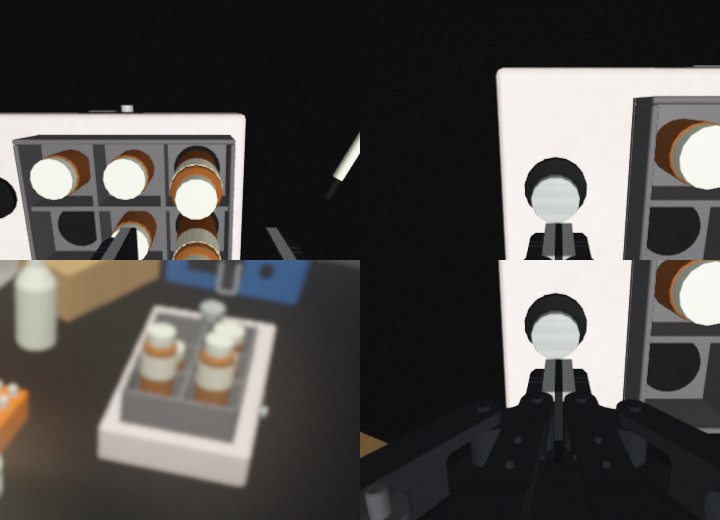

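Both bottles stand in their own cells, at top right in the wrist view and near the front in the side view. The shut fingers are centred on the plunger head. Pressing.

Run:
```python
from job import *
P=shk(v[3],v[4],0)
bot.move_linear(list(P+[0,0,.108]),speed=.08); bot.wait(.3); f0=np.array(bot.read_ft_force())
h=bot.move_linear(list(P+[0,0,.077]),speed=.02,until_force=20); print("hit",h,bot.read_position(),np.array(bot.read_ft_force())-f0)
bot.wait(.3); print(bot.read_position(),np.array(bot.read_ft_force())-f0)
bot.move_linear(list(P+[0,0,.108]),speed=.05); bot.wait(.3)
print(np.array(bot.read_ft_force())-f0); bot.move_linear(list(P+[0,0,.22]),speed=.15); bot.wait(.3)
i,_=snap("wrist","w6"); s,_=snap("scene","s6"); d,_=snap("side","d6"); print(bot.read_clock())
cv2.imwrite("pics/m4.png",np.vstack([np.hstack([i[:260,60:420],s[100:360,60:420]]),np.hstack([cv2.resize(d[110:240,220:400],(360,260)),d[124:384,100:460]])]))
```

```text
hit True [ 0.5514 -0.3763  0.0844] [-2.0736  2.0249  6.665 ]
[ 0.5514 -0.3763  0.0845] [-1.6423  2.5045  6.4951]
[ 0.4604  0.7773 -1.4738]
35.1
```

View pics/m4.png

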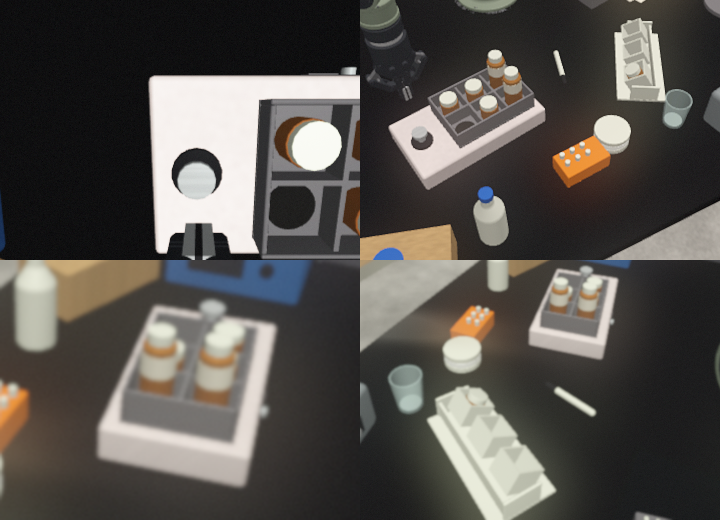

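The stop reported 20 N, but the force then held at only about 6.5 N. Whether the plunger reached the bottom is unclear, so I'll press again in small steps until the stop shows.

Run:
```python
from job import *
P=shk(v[3],v[4],0)
def F(): return np.mean([bot.read_ft_force()[2] for _ in range(5) if bot.wait(.02) is None])
bot.move_linear(list(P+[0,0,.105]),speed=.15); bot.wait(.3); f0=F()
for z in [.099,.095,.090,.086,.0845,.0835,.0825,.0815,.0805,.0795]:
    bot.move_linear(list(P+[0,0,z]),speed=.03); bot.wait(.1); f=F()-f0
    print(z,round(bot.read_position()[2],4),round(f,1))
    if f>25: break
bot.wait(.1)
bot.move_linear(list(P+[0,0,.108]),speed=.05); bot.move_linear(list(P+[0,0,.22]),speed=.15); bot.wait(.3)
i,_=snap("wrist","w7"); s,_=snap("scene","s7"); print(bot.read_clock())
cv2.imwrite("pics/m5.png",np.hstack([i[:260,60:420],s[100:360,60:420]]))
```

```text
0.099 0.099 nan
0.095 0.0954 nan
0.09 0.0903 nan
0.086 0.0866 nan
0.0845 0.0853 nan
0.0835 0.0843 nan
0.0825 0.084 nan
0.0815 0.084 nan
0.0805 0.0839 nan
0.0795 0.0838 nan
43.0833
  return _methods._mean(a, axis=axis, dtype=dtype,
  ret = ret.dtype.type(ret / rcount)
```

View pics/m5.png

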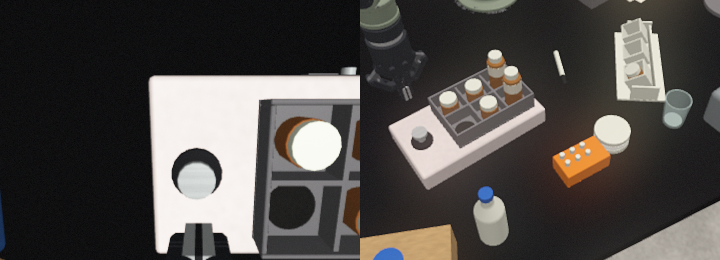

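The force log failed because of a bug in my averaging line. The tool height answers it anyway: it levelled off at 0.084 m while the commanded height kept dropping, and that is the hard stop (0.098 − 0.014). The plunger is back up, so I'm handing in.

```bash
python3 -c "
from cell import bot
bot.close_job()"
```

```text
the job is handed in; nothing more can be done
```

Both tall bottles are out of the rack and standing in two free crate cells, the +y pair at x = +35 mm and x = −35 mm. I set each one down until the force reading showed floor contact, then released it. The plunger went down and came back up, and I handed the job in at about 43 s of the 67 s allowed. The hand-in reported no verdict.

**Bottles and bystanders:** the last pictures show both bottles upright, one to a cell. The jars and bystanders look unmoved, and the gripper is clear of everything. I judged this by eye and did not measure the bystander positions again.

**Plunger:** I pressed it twice.
- **First press:** the move stopped on its 20 N trigger at a tool height of 84.4 mm. The force then held at only about 6.5 N, so I did not trust it.
- **Second press:** the tool levelled off at 83.8–84.0 mm while the command went on down to 79.5 mm. That matches the 84 mm expected at the bottom of the stroke. My force readings for this press came out as NaN because of a scripting error, so only the height confirms it.

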